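# Clear the cold packs and crack the frozen-on lid of a freezer box

## Task

Clear the two cold packs off the freezer box's lid, keeping them level, and stack them squarely in the caddy's pocket: the teal one at the bottom first, then the peach one flat on top of it. Then pull the lid up by its bar handle until the iced-up seal breaks free, without letting the lid fly wide open, and finish while still holding the handle, with the lid's front edge about 35 mm (two finger-widths) open and still. Do not disturb the ice tray, the tumbler or the jar.

Things in the scene. Friction and masses are not known exactly. Their poses are not given: they have to be found in the camera images.
- freezer_box: Frosty white freezer box, fixed to the counter, 220 (its x) x 280 (its y) x 100 mm high, with a pale blue-white lid; origin at the centre of its underside, z up. The lid is hinged along the box's +x edge (far from the robot); its front edge is at the box's -x side. Closed, the lid's flat top is 108 mm above the counter.
- lid_hinge (a point): Middle of the lid's hinge axis: on the box's +x edge, 100 mm above the counter. The axis is horizontal, along the box's y. The lid's front edge is 225 mm from it.
- lid (a joint): Lid opening angle in rad: 0 shut, positive as the front edge rises; it stops at 0.42. Front edge gap = 225 mm x sin(angle), so 0.156 rad is 35 mm. The iced seal resists: at the handle a peak of about 12 N of upward pull is needed in the first 5 mm of lift, after which only the lid's weight is left (about 1.5 N). The lid falls shut if let go.
- lid_bar: The lid's handle: a dark blue round bar 12 mm thick along the box's y, 90 mm between its two posts. Origin at the middle of the bar's axis, axes parallel to the box's when shut. Shut, it is 190 mm from the hinge axis towards the box's front (-x) and 40 mm above it (32 mm above the lid's top, 140 mm above the counter). Fixed to the lid, it turns with it.
- teal_pack_center (a point): Centre of the teal cold pack, a hard plastic block 110 (its x) x 50 (its y) x 40 mm high, about 0.4 kg; starts flat on the lid, its long side roughly along the box's x.
- peach_pack_center (a point): Centre of the peach cold pack, a hard plastic block 110 (its x) x 54 (its y) x 40 mm high, about 0.28 kg; starts flat on the lid, its long side roughly along the box's x. The packs may lie either way round on the lid.
- caddy_pocket (a point): Centre of the floor of the caddy's pocket, 10 mm above the counter. The caddy is a white plate 128 x 72 mm, fixed to the counter, with four grey corner angles rising 52 mm above the floor; the pocket between them is 118 (its x) x 62 mm (its y). The angles reach 24 mm in from each end, leaving the middle 70 mm of both long sides open for the fingers. Seated, the teal pack's centre is 20 mm and the peach pack's centre 60 mm above this point.
- ice_tray: Light blue ice-cube tray, loose, 100 x 240 x 28 mm, end tabs included; leave alone. Origin at the centre of its underside.
- tumbler: Green-grey drinking cup, loose, 72 mm wide, 100 mm high; leave alone. Origin at the centre of its underside.
- jar: Amber jar with an orange cap, loose, 72 mm wide, 100 mm high; leave alone. Origin at the centre of its underside.

How it is judged:
By the outcome, as a careful person would: the job done as asked, in the order asked, and still so for the second after the job is handed in, while the arm keeps its last pose, push and grip.
It also fails if it takes over 72 s, if anything falls off the work surface, if the arm or the gripper's body presses on something with over 40 N, if the wrist force passes 120 N, or if a joint passes its speed limit or range.

## Robot

A 6-joint arm with a two-finger parallel gripper is mounted at the origin on the work surface. World frame = base frame: x ahead of the robot, y to its left, z up, the work surface at z = 0. Lengths are in m, angles in rad, forces in N, time in s.
With the tool pointing down it reaches from about 0.3 to 0.95 m from the base axis. Payload 3.1 kg.
Tool frame: the origin (TCP) lies at the centre of the arm's flange, where the gripper is bolted on; the fingertips stand 173 mm ahead of it and the grasp point (between the pads) lies 155 mm ahead of it (robot.tcp_to_grasp is the z of the grasp point in the tool frame, in m); z points along the fingers, y is the direction in which the jaws open and shut (so a half turn about z gives the same grasp; the last joint's range is limited). The gripper opens to 85 mm and grips with 20 to 120 N. Pads are 22 mm wide; open, the fingers measure 114 mm over their backs; the gripper's body (76 mm by 85 mm) begins 54 mm behind the grasp point. The pads swing forward as they close: fully open they stand 13 mm farther back than shut.
Start: joints at [-1.245, 0.308, 1.634, -0, 1.2, -0.07], TCP at [0.241, -0.577, 0.405] pointing down, gripper open.
Joint ranges: [-3.06, 3.06], [-0.79, 1.96], [0.05, 2.63], [-1.19, 4.34], [0.05, 2.64], [-2.94, 2.94]. Speed limits (rad/s): [2.79, 2.79, 3.14, 3.14, 3.14, 3.14].

## Interface

Orientations are given as a rotation vector (axis times angle).
In Python, from rig import robot, viewer gives the robot as it stands. Calls block until the motion is done:
- robot.move_pose(position, orientation): joint-space move of the TCP to a pose.
- robot.line_to(position, attitude=None, max_speed=0.15, max_force=None): straight line of the TCP; attitude=None keeps the orientation; max_speed is the mean speed in m/s. With max_force (N) it stops when the force on the tool has changed by that much, and returns True; else False.
- robot.goto_joints(angles): joint-space move.
- robot.move_gripper(opening, effort=None): finger opening in m; effort is the grip in N (None keeps the last); returns when the fingers have stopped.
- robot.sleep(seconds).
- robot.inverse_kinematics(position, orientation): joint angles nearest the present ones, or None.
- robot.sense(): the state.
- viewer.grab_frame(name): name is "scene" or "side" or "wrist"; returns (picture, depth): 480x640x3 uint8, red, green, blue; 480x640 float32, m along the optical axis (not along the pixel's ray), 0 where there is no reading.
- viewer.get_calibration(name): a dict with "fov_y" (degrees; the focal length in pixels is half the picture's height over the tangent of half this angle, whatever the lens; pixels are square), "cx", "cy" (the principal point, pixels), "origin" and "rotation" of the camera in the world; the wrist camera has in their place "mount" (4x4, takes a point from camera to tool coordinates, whose origin is the TCP and whose axes are the flange's). Camera axes: x right, y down, z forward; pixel columns grow to the right and rows downward; lengths in m; the calibration is good to about 2 mm. The wrist camera is an equidistant fisheye: a pixel r from the principal point sees the ray r / f radians off the axis. A picture is of the moment at which its call begins: read the wrist's pose just before it. get_calibration takes no time and is no camera call.
A pose or a line that the arm cannot do raises robot.Unreachable and nothing moves.
- robot.close_job(): hands the job in, once; it reports no verdict.
The state is a dict: "t": time; "joints": joint angles; "joint_vel": joint speeds; "effort": joint torques, N m; "tool_pos": TCP position; "tool_rot": TCP orientation; "wrist_force": force on the tool from outside, world axes, zero at the start; "wrist_torque": the same for the moment, N m; "width": finger opening in m.
Only numpy, scipy, OpenCV 4.12 (cv2) and the standard library are available. Lean on these libraries where they do the work, as an engineer would, in place of code of your own. Each camera call takes 0.05 s, during which the arm holds its last target.

## Working session

There is one attempt and no reset: what is moved stays moved. The work goes in short steps, each a Python script; the robot and the scene stay as the last script left them, time stands still between calls to the robot, and variables do not carry over. Pictures are saved under pics/ and viewed, and the job is handed in when it is done.

```bash
ls; mkdir -p pics; python3 - <<'E'
from rig import robot, viewer
import cv2,numpy as np
s=robot.sense();print({k:np.round(v,3) for k,v in s.items()})
for n in ("scene","side","wrist"):
    c=viewer.get_calibration(n);print(n,c)
    p,d=viewer.grab_frame(n);cv2.imwrite(f"pics/{n}0.png",p[:,:,::-1]);np.save(f"pics/{n}0.npy",d)
E
```

```text
pics
{'t': np.float64(0.0), 'joints': array([-1.245,  0.309,  1.635,  0.   ,  1.2  , -0.07 ]), 'joint_vel': array([-0.   ,  0.001, -0.001, -0.   ,  0.001,  0.001]), 'effort': array([ 2.0000e-03, -4.1525e+01, -2.7666e+01,  0.0000e+00,  1.0000e-02,
       -0.0000e+00]), 'tool_pos': array([ 0.241, -0.576,  0.403]), 'tool_rot': array([-3.078, -0.617,  0.   ]), 'wrist_force': array([-0.501, -0.283,  0.173]), 'wrist_torque': array([ 0.02 , -0.065, -0.037]), 'width': np.float64(0.085)}
scene {'fov_y': 45.45749603631586, 'cx': 323.07848568607926, 'cy': 240.78860916512315, 'origin': array([ 1.39727915, -0.9830918 ,  1.1216136 ]), 'rotation': array([-2.15233607, -0.75902535,  0.36018497])}
side {'fov_y': 56.7277038884205, 'cx': 316.86237946327924, 'cy': 243.96093594483682, 'origin': array([0.19747912, 0.69803629, 0.73282311]), 'rotation': array([-0.75639643,  2.49862478, -1.25879763])}
wrist {'fov_y': 65.70646984690485, 'cx': 318.05377928294524, 'cy': 238.6902482151889, 'mount': array([[ 3.20387760e-04, -9.57376307e-01, -2.88843392e-01,
         7.32563933e-02],
       [ 9.99999802e-01,  4.63324033e-04, -4.26486320e-04,
         8.11341008e-05],
       [ 5.42135982e-04, -2.88843198e-01,  9.57376265e-01,
         3.14051552e-02],
       [ 0.00000000e+00,  0.00000000e+00,  0.00000000e+00,
         1.00000000e+00]])}
```

View pics/scene0.png

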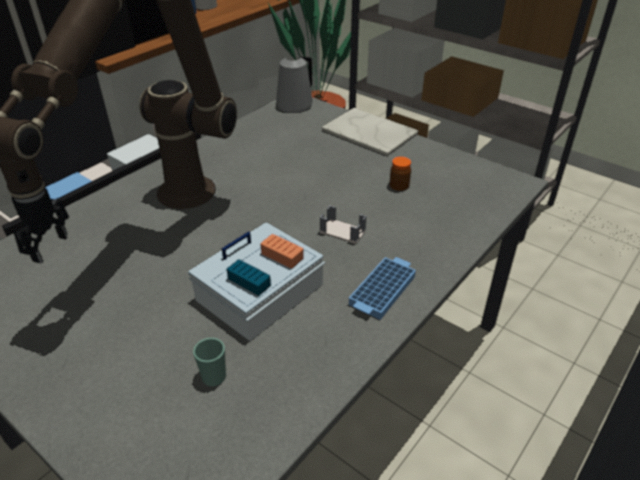

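View pics/side0.png

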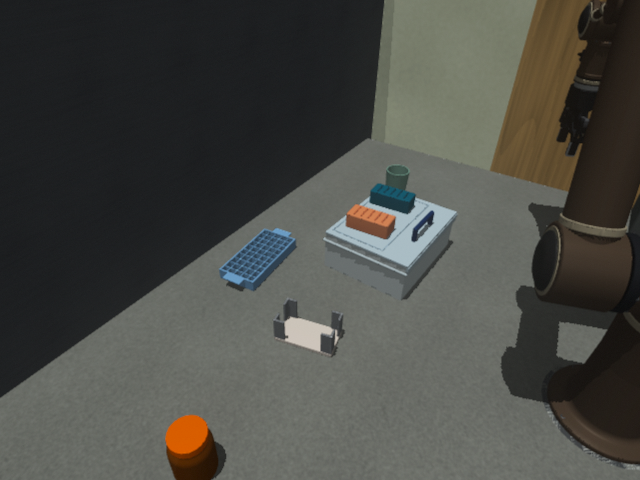

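View pics/wrist0.png

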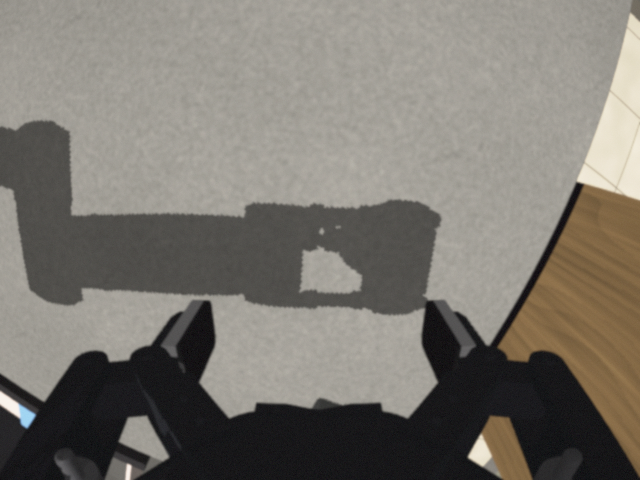

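The overview shows the box with its handle at (236,245), the teal pack at (248,276), peach at (282,250), the caddy at (343,228), tray at (383,287), jar at (400,173) and tumbler at (210,360). The side view agrees. I'll get rough positions from the depth.

```bash
cat > h.py <<'E'
import numpy as np,cv2
from scipy.spatial.transform import Rotation as R
def cloud(c,d,fish=False,T=None):
    h,w=d.shape;f=h/2/np.tan(np.radians(c['fov_y'])/2)
    u,v=np.meshgrid(np.arange(w),np.arange(h));x=(u-c['cx'])/f;y=(v-c['cy'])/f
    if fish:
        r=np.hypot(x,y)+1e-12;k=np.tan(np.minimum(r,1.4))/r;x=x*k;y=y*k
    P=np.stack([x*d,y*d,d],-1)
    if T is None:
        return P@R.from_rotvec(c['rotation']).as_matrix().T+c['origin']
    M=T@c['mount'];return P@M[:3,:3].T+M[:3,3]
def tool(s):
    T=np.eye(4);T[:3,:3]=R.from_rotvec(s['tool_rot']).as_matrix();T[:3,3]=s['tool_pos'];return T
def rect(P):
    r=cv2.minAreaRect(np.ascontiguousarray(P[:,:2]*1000,dtype=np.float32));return r
E
cat > a.py <<'E'
from rig import viewer
from h import *
for n in ("scene","side"):
    c=viewer.get_calibration(n);d=np.load(f"pics/{n}0.npy");im=cv2.imread(f"pics/{n}0.png");P=cloud(c,d)
    hsv=cv2.cvtColor(im,cv2.COLOR_BGR2HSV);H,S,V=[hsv[...,i].astype(int) for i in range(3)]
    z=P[...,2];reg=(d>0)&(P[...,0]>.2)&(P[...,0]<1.1)&(abs(P[...,1])<.7)
    print(n,'table z',np.median(z[reg&(abs(z)<.02)]))
    ms={'peach':(H<16)&(S>120)&(z>.13)&(z<.16)&(V>60),'teal':(H>85)&(H<105)&(S>140)&(z>.13)&(z<.16),
     'lid':(z>.102)&(z<.113)&(S<90),'bar':(z>.12)&(H>105)&(H<130)&(S>100)&(z<.16),'jar':(H<16)&(S>200)&(z>.09)&(z<.115),
     'tray':(H>100)&(H<120)&(S>90)&(z>.015)&(z<.035),'tumb':(z>.09)&(z<.105)&(H>60)&(H<90)&(S>60),'caddy':(z>.005)&(z<.016)&(V>140)&(S<60),'posts':(z>.055)&(z<.066)&(S<90)}
    for k,m in ms.items():
        m=(m&reg).astype(np.uint8);nn,l,st,_=cv2.connectedComponentsWithStats(m)
        if k=='posts':
            for i in range(1,nn):
                if st[i,4]>3:
                    q=P[l==i];print('  post',q.mean(0).round(3),st[i,4])
            continue
        if nn<2: print(k,'none');continue
        i=1+np.argmax(st[1:,4]);q=P[l==i];print(k,st[i,4],q.mean(0).round(3),'zmax',q[:,2].max().round(3),np.round(rect(q)[0]),np.round(rect(q)[1]),round(rect(q)[2],1))
E
python3 a.py
```

```text
scene table z -0.0009406936806798383
peach 625 [ 0.582 -0.147  0.144] zmax 0.154 [ 578. -143.] [108.  56.] 3.2
teal 664 [ 0.586 -0.276  0.144] zmax 0.153 [ 582. -272.] [110.  49.] 2.1
lid 3895 [ 0.541 -0.221  0.107] zmax 0.113 [ 539. -200.] [288. 230.] 87.1
bar 105 [ 0.464 -0.201  0.141] zmax 0.149 [ 464. -199.] [96. 12.] 86.3
jar 140 [0.557 0.482 0.098] zmax 0.105 [554. 487.] [51. 67.] 32.4
tray 1635 [0.805 0.013 0.023] zmax 0.034 [803.  18.] [103. 244.] 5.4
tumb 3 [ 0.623 -0.479  0.095] zmax 0.099 [ 623. -478.] [1. 6.] 11.4
caddy 319 [0.544 0.153 0.009] zmax 0.015 [543. 154.] [96. 80.] 12.5
  post [0.501 0.179 0.06 ] 13
  post [0.494 0.164 0.058] 10
  post [0.509 0.115 0.06 ] 25
  post [0.605 0.196 0.06 ] 25
  post [0.618 0.14  0.06 ] 28
  post [ 0.652 -0.157  0.061] 146
  post [ 0.578 -0.324  0.061] 227
  post [ 0.634 -0.465  0.061] 83
  post [ 0.676 -0.494  0.06 ] 72
side table z 0.0017885193483759831
peach 768 [ 0.572 -0.123  0.146] zmax 0.153 [ 575. -131.] [106.  54.] 3.1
teal 461 [ 0.579 -0.256  0.148] zmax 0.154 [ 579. -262.] [106.  51.] 4.2
lid 3775 [ 0.512 -0.16   0.109] zmax 0.113 [ 541. -196.] [288. 227.] 87.4
bar 94 [ 0.462 -0.186  0.145] zmax 0.15 [ 461. -190.] [99.  6.] 86.9
jar 1393 [0.55  0.497 0.101] zmax 0.106 [553. 496.] [61. 61.] 7.9
tray 2178 [0.803 0.03  0.025] zmax 0.035 [805.  24.] [102. 237.] 4.4
tumb 22 [ 0.633 -0.457  0.101] zmax 0.103 [ 630. -463.] [49. 14.] 70.1
caddy 1037 [0.565 0.164 0.012] zmax 0.016 [566. 164.] [104.  74.] 11.3
  post [ 0.647 -0.452  0.061] 56
  post [ 0.512 -0.093  0.06 ] 430
  post [0.618 0.146 0.061] 69
  post [0.511 0.122 0.061] 68
  post [0.605 0.204 0.061] 69
  post [0.499 0.18  0.061] 77
```

```bash
cat >> h.py <<'E'
def down(yaw): return (R.from_euler('z',yaw)*R.from_euler('x',np.pi)).as_rotvec()
def wshot(name):
    from rig import robot,viewer
    s=robot.sense();p,d=viewer.grab_frame('wrist')
    cv2.imwrite(f'pics/{name}.png',p[:,:,::-1]);np.savez(f'pics/{name}.npz',d=d,T=tool(s))
    return p,d,tool(s)
E
python3 - <<'E'
from rig import robot
from h import *
robot.move_pose([.56,.14,.43],down(0.2)) if False else None
robot.move_pose([.47,-.2,.45],down(0));robot.sleep(.2);wshot('w1')
s=robot.sense();print(s['t'],s['joints'].round(3),s['tool_pos'])
robot.move_pose([.50,.15,.42],down(0.2));robot.sleep(.2);wshot('w2')
s=robot.sense();print(s['t'],s['joints'].round(3),s['tool_pos'])
E
```

```text
2.025 [-0.489  0.045  1.85  -0.     1.248  1.083] [ 0.46987192 -0.20068155  0.44987846]
3.6 [ 0.206  0.094  1.859 -0.     1.189  1.579] [0.50030596 0.14903358 0.42011684]
```

View pics/w1.png

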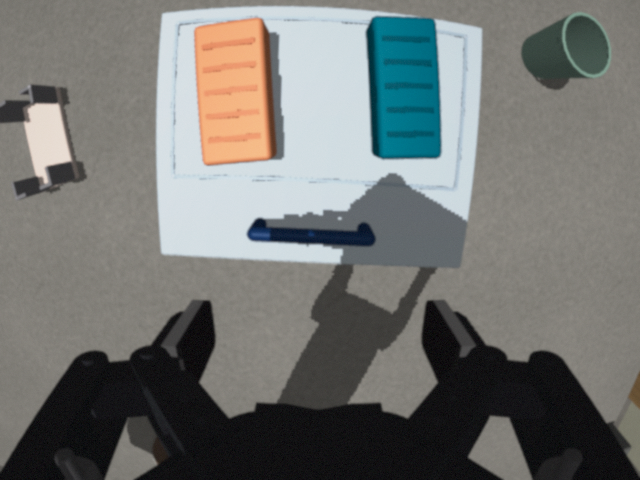

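View pics/w2.png

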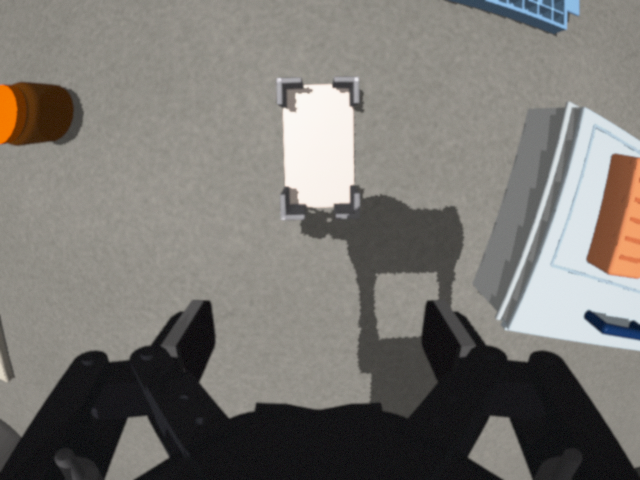

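```bash
cat > b.py <<'E'
from rig import viewer
from h import *
c=viewer.get_calibration('wrist')
for n in ('w1','w2'):
    f=np.load(f'pics/{n}.npz');im=cv2.imread(f'pics/{n}.png');d=f['d'];P=cloud(c,d,True,f['T'])
    hsv=cv2.cvtColor(im,cv2.COLOR_BGR2HSV);H,S,V=[hsv[...,i].astype(int) for i in range(3)]
    z=P[...,2];reg=(d>0)&(P[...,0]>.3)&(P[...,0]<1)
    print(n,'table',np.median(z[reg&(abs(z)<.02)]),'lid',np.median(z[reg&(abs(z-.108)<.01)]))
    ms={'peach':(H<16)&(S>100)&(z>.14)&(z<.16),'teal':(H>85)&(H<105)&(S>120)&(z>.14)&(z<.16),
     'bar':(z>.135)&(H>100)&(H<130)&(z<.16),'lid':(z>.102)&(z<.115)&(S<90),
     'tray':(H>100)&(H<120)&(S>90)&(z>.02)&(z<.035),'caddy':(z>.005)&(z<.016)&(S<40)&(V>150),'posts':(z>.055)&(z<.068)}
    for k,m in ms.items():
        m=(m&reg).astype(np.uint8);nn,l,st,ce=cv2.connectedComponentsWithStats(m)
        for i in range(1,nn):
            if st[i,4]>60:
                q=P[l==i];r=rect(q);print(k,st[i,4],ce[i].round(),'z',np.median(q[:,2]).round(4),np.round(r[0],1),np.round(r[1],1),round(r[2],1))
E
python3 b.py
```

```text
w1 table -0.00048560224675858743 lid 0.10743431344592386
peach 9775 [233.  92.] z 0.1473 [ 574.3 -137.7] [107.7  53.1] 3.2
teal 8920 [406.  87.] z 0.1473 [ 577.7 -265.9] [107.5  49. ] 2.7
bar 1980 [311. 236.] z 0.1443 [ 461.3 -194.8] [101.5  12.7] 87.3
lid 56628 [316. 147.] z 0.1074 [ 538.1 -198.8] [284.3 226.9] 87.2
caddy 2397 [ 46. 137.] z 0.0095 [556.8 159.8] [109.9  73.2] 12.8
posts 312 [550.  53.] z 0.0617 [ 648.2 -458. ] [66.  29.2] 18.5
posts 351 [581.  46.] z 0.0618 [ 661.8 -496.3] [55.8 22.2] 21.6
posts 160 [29. 93.] z 0.0605 [617.  141.9] [30.3 18.9] 55.3
posts 82 [  3. 109.] z 0.0583 [602.9 197. ] [13.3 31. ] 62.6
posts 165 [ 48. 178.] z 0.0608 [507.1 117.2] [17.4 31.7] 59.3
posts 144 [ 18. 192.] z 0.0605 [499.9 172.3] [24.3 23.4] 11.9
w2 table -0.0005014244884357089 lid 0.10732570532181132
peach 2419 [628. 231.] z 0.1469 [ 565.3 -115.6] [115.9  45.7] 27.0
bar 481 [619. 331.] z 0.1439 [ 462.2 -181.8] [78.4 12.2] 87.2
lid 15469 [579. 249.] z 0.1074 [ 539.5 -174.9] [239.4 225.9] 87.3
tray 1012 [541.  10.] z 0.0257 [764.1 -40.7] [ 36.7 138.1] 24.5
caddy 7667 [319. 146.] z 0.0094 [556.1 159.6] [127.7  72.5] 11.1
posts 277 [284.  87.] z 0.0612 [601.6 195.3] [23.5 22.1] 12.8
posts 284 [351.  86.] z 0.061 [612.2 145.7] [24.5 21.4] 16.6
posts 485 [ 38. 113.] z 0.0621 [552.6 473.3] [70.6 34.8] 2.5
posts 1440 [529. 206.] z 0.0617 [548.2 -59.5] [  3.7 220.1] 87.2
posts 316 [351. 210.] z 0.0611 [510.5 124.1] [24.7 21.7] 11.8
posts 273 [288. 211.] z 0.0612 [499.8 173.3] [24.3 21.7] 13.4
```

Wrist views: w1 shows peach centred at (233,92), teal at (406,87) and the bar at (311,236). w2 shows the caddy at (319,146) with four posts. Heights (lid 0.107, packs 0.147, floor 0.0095) and sizes match the given ones. Next is the teal pick.

```bash
cat >> h.py <<'E'
G=0.155
def st(tag=''):
    from rig import robot
    s=robot.sense();g=tool(s)@np.array([0,0,G,1])
    print(tag,'t',round(s['t'],2),'grasp',g[:3].round(4),'w',round(s['width'],4),'F',s['wrist_force'].round(1),'M',s['wrist_torque'].round(2));return s
E
python3 - <<'E'
from rig import robot
from h import *
x,y,yaw=.5777,-.2659,np.radians(2.8)
robot.move_pose([x,y,.21+G],down(yaw));st('above')
print(robot.line_to([x,y,.129+G],max_speed=.1,max_force=8));st('down')
robot.move_gripper(.04,60);st('grip')
robot.line_to([x,y,.21+G],max_speed=.12);robot.sleep(.2);st('lift')
wshot('w3')
E
```

```text
above t 5.17 grasp [ 0.5781 -0.2647  0.2102] w 0.0855 F [-0.   0.6  0.4] M [-0.01 -0.05 -0.03]
False
down t 6.13 grasp [ 0.5783 -0.2663  0.1298] w 0.0852 F [-0.6 -0.3  0.2] M [0.03 0.   0.05]
grip t 6.55 grasp [ 0.5783 -0.2666  0.1302] w 0.0494 F [-1.1 -0.9  4. ] M [-0.04  0.09  0.12]
lift t 7.58 grasp [ 0.5769 -0.2655  0.2085] w 0.0492 F [ 0.5 -0.5 -4. ] M [ 0.06  0.06 -0.02]
```

View pics/w3.png

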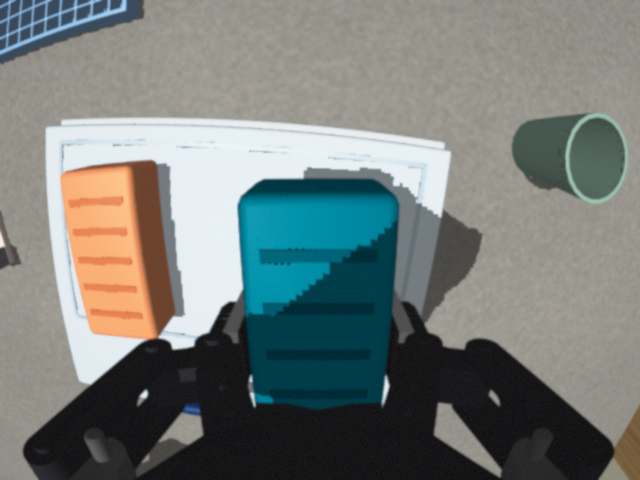

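Teal (top spanning rows 180–400) sits square between the fingers. I'll check its tilt and x-offset in the hand from the depth.

```bash
cat > inhand.py <<'E'
import sys
from rig import viewer
from h import *
n,lo,hi=sys.argv[1],int(sys.argv[2]),int(sys.argv[3])
c=viewer.get_calibration('wrist');f=np.load(f'pics/{n}.npz');im=cv2.imread(f'pics/{n}.png');d=f['d']
P=cloud(c,d,True,np.eye(4));hsv=cv2.cvtColor(im,cv2.COLOR_BGR2HSV)
m=(hsv[...,0]>=lo)&(hsv[...,0]<=hi)&(hsv[...,1]>110)&(d>0)&(d<.2)&(P[...,2]>.1)&(P[...,2]<.2)
q=P[m];print('z pct',np.percentile(q[:,2],[1,10,50,90,99]).round(4))
z0=np.percentile(q[:,2],30);t=q[abs(q[:,2]-z0)<.006]
A=np.c_[t[:,:2],np.ones(len(t))];k=np.linalg.lstsq(A,t[:,2],rcond=None)[0];print('plane tilt deg',np.degrees(k[:2]).round(2),'z@0',k[2].round(4))
print('x max',np.percentile(t[:,0],[95,99,99.8]).round(4),'y',np.percentile(t[:,1],[.5,99.5]).round(4))
e=cv2.minAreaRect((t[:,:2]*1000).astype(np.float32));print(e)
E
python3 inhand.py w3 80 105
```

```text
z pct [0.1363 0.137  0.1379 0.1393 0.1627]
plane tilt deg [0.59 0.1 ] z@0 0.1378
x max [0.0526 0.0545 0.055 ] y [-0.024   0.0242]
((14.353755950927734, -0.14072418212890625), (50.67902374267578, 81.71002197265625), 89.6914291381836)
```

Far edge at +55 mm, tilt 0.6°: well centred. Now placing teal.

```bash
python3 - <<'E'
from rig import robot
from h import *
x,y,yaw=.556,.1596,np.radians(12.1)
robot.line_to([x,y,.21+G],down(yaw),max_speed=.2);st('over')
robot.line_to([x,y,.115+G],max_speed=.1);robot.sleep(.2);s=st('hi')
wshot('w4')
s2=robot.sense();print(np.degrees(R.from_rotvec(s2['tool_rot']).as_euler('ZYX')))
E
```

```text
over t 9.91 grasp [0.5561 0.1588 0.21  ] w 0.0493 F [ 0.1  0.8 -5.5] M [-0.01 -0.06  0.01]
hi t 11.21 grasp [0.5566 0.1598 0.1159] w 0.0492 F [ 0.5  0.2 -5. ] M [-0.03  0.   -0.  ]
[ 1.21007675e+01 -7.72609200e-02 -1.79999349e+02]
```

View pics/w4.png

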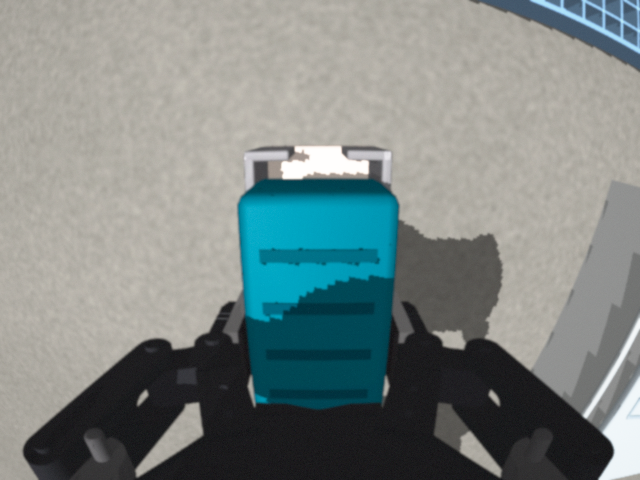

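The far posts at columns 245 and 391 are symmetric about the pack's centre (318), so it is aligned. Lowering.

```bash
python3 - <<'E'
from rig import robot
from h import *
x,y=.556,.1596
robot.line_to([x,y,.043+G],max_speed=.08);st('near')
print(robot.line_to([x,y,.0315+G],max_speed=.03,max_force=4));st('down')
robot.move_gripper(.075);robot.sleep(.1);st('open')
robot.line_to([x,y,.21+G],max_speed=.15);robot.sleep(.1)
X=.50;robot.move_pose([.4575,.1386,.38],down(np.radians(12.1)));robot.sleep(.2);wshot('w5');st()
E
cat > top.py <<'E'
import sys
from rig import viewer
from h import *
n,lo,hi,za,zb=sys.argv[1],*map(float,sys.argv[2:])
c=viewer.get_calibration('wrist');f=np.load(f'pics/{n}.npz');im=cv2.imread(f'pics/{n}.png');d=f['d']
P=cloud(c,d,True,f['T']);hsv=cv2.cvtColor(im,cv2.COLOR_BGR2HSV);z=P[...,2]
m=(hsv[...,0]>=lo)&(hsv[...,0]<=hi)&(hsv[...,1]>100)&(d>0)&(z>za)&(z<zb)
nn,l,s,ce=cv2.connectedComponentsWithStats(m.astype(np.uint8));i=1+np.argmax(s[1:,4]);q=P[l==i]
print(n,s[i,4],'z',np.percentile(q[:,2],[5,50,95]).round(4),rect(q))
A=np.c_[q[:,:2]-q[:,:2].mean(0),np.ones(len(q))];print('tilt',np.degrees(np.linalg.lstsq(A,q[:,2],rcond=None)[0][:2]).round(2))
E
python3 top.py w5 85 105 .04 .06
```

```text
near t 12.31 grasp [0.5567 0.1598 0.0436] w 0.0492 F [-0.1  1.  -4.9] M [0.06 0.   0.03]
True
down t 12.71 grasp [0.5565 0.1597 0.0323] w 0.0495 F [ 1.1 -0.   5.6] M [-0.1  -0.08  0.01]
open t 13.18 grasp [0.5538 0.1592 0.0301] w 0.075 F [-0.3 -0.7 -0.3] M [-0.   -0.04 -0.02]
 t 15.38 grasp [0.4585 0.1387 0.225 ] w 0.0746 F [0.2 0.5 0.6] M [0.   0.02 0.03]
w5 7837 z [0.0479 0.0494 0.0508] ((556.3848876953125, 160.08676147460938), (109.17825317382812, 48.89567184448242), 12.36479663848877)
tilt [-0.09  0.08]
```

View pics/w5.png

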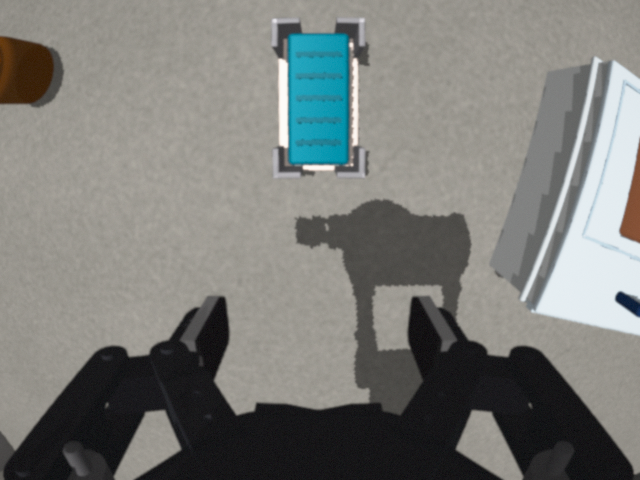

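Teal is seated flat and centred: top z 0.049, at (556,160), yaw 12.4°. Now peach.

```bash
python3 - <<'E'
from rig import robot
from h import *
x,y,yaw=.5743,-.1377,np.radians(3.2)
robot.move_gripper(.085)
robot.move_pose([x,y,.21+G],down(yaw));st('above')
print(robot.line_to([x,y,.129+G],max_speed=.1,max_force=8));st('down')
robot.move_gripper(.04,60);st('grip')
robot.line_to([x,y,.22+G],max_speed=.12);robot.sleep(.2);st('lift')
wshot('w6')
x,y,yaw=.5562,.1598,np.radians(12.2)
robot.line_to([x,y,.22+G],down(yaw),max_speed=.2)
robot.line_to([x,y,.125+G],max_speed=.1);robot.sleep(.2);st('hi');wshot('w7')
E
python3 inhand.py w6 0 16
```

```text
above t 16.79 grasp [ 0.574  -0.1366  0.2099] w 0.0849 F [ 0.1 -0.5  0. ] M [0.04 0.05 0.  ]
False
down t 17.75 grasp [ 0.575  -0.1379  0.1297] w 0.0851 F [ 0.1  0.  -0.1] M [-0.03 -0.01 -0.  ]
grip t 18.14 grasp [ 0.575  -0.1378  0.1301] w 0.0534 F [-0.8  1.2  3.4] M [ 0.09  0.12 -0.08]
lift t 19.25 grasp [ 0.5736 -0.1375  0.2188] w 0.0532 F [-0.3 -0.6 -2.7] M [0.02 0.01 0.04]
hi t 22.24 grasp [0.5568 0.16   0.1259] w 0.0534 F [ 0.1  0.6 -1.7] M [ 0.   -0.07  0.03]
z pct [0.1362 0.1369 0.1378 0.1392 0.1625]
plane tilt deg [0.59 0.05] z@0 0.1376
x max [0.0526 0.0546 0.055 ] y [-0.026   0.0262]
((13.462688446044922, 0.010572433471679688), (54.80781555175781, 83.79794311523438), 89.29273986816406)
```

View pics/w7.png

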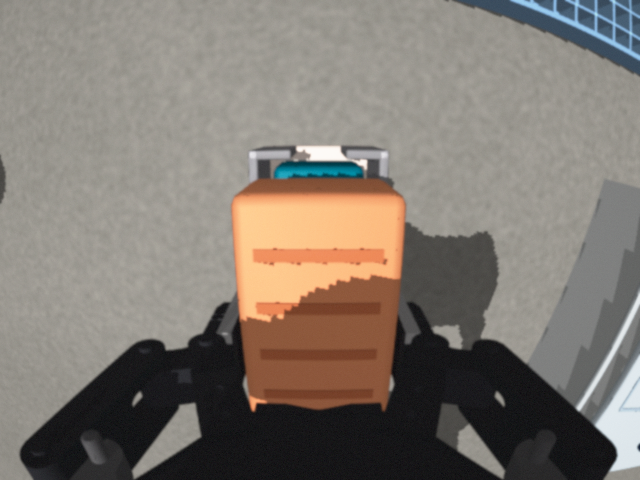

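Peach is aligned over the teal and posts (posts at 249/389, teal at 275–363). Lowering.

```bash
python3 - <<'E'
from rig import robot
from h import *
x,y=.5562,.1598
robot.line_to([x,y,.083+G],max_speed=.08);st('near')
print(robot.line_to([x,y,.0705+G],max_speed=.03,max_force=3));st('down')
robot.move_gripper(.08);robot.sleep(.1);st('open')
robot.line_to([x,y,.22+G],max_speed=.15);robot.sleep(.1)
robot.move_pose([.4575,.1386,.40],down(np.radians(12.1)));robot.sleep(.2);wshot('w8');st()
robot.move_gripper(.03)
robot.move_pose([.40,-.19,.36],down(np.radians(-2.8)));robot.sleep(.2);wshot('w9');st()
E
python3 top.py w8 0 16 .08 .1;python3 b.py >/dev/null; sed 's/(.w1.,.w2.)/("w9",)/' b.py > b2.py; python3 b2.py
```

```text
near t 22.97 grasp [0.5561 0.1598 0.0825] w 0.0532 F [ 0.5  0.1 -2.9] M [ 0.04 -0.04  0.02]
True
down t 23.38 grasp [0.5569 0.1599 0.0721] w 0.0534 F [ 0.3 -0.3  2.9] M [-0.07 -0.04 -0.  ]
open t 23.86 grasp [0.5549 0.1595 0.0705] w 0.08 F [-0.  -0.3  0.7] M [ 0.   -0.01 -0.01]
 t 25.84 grasp [0.4583 0.1387 0.2447] w 0.0801 F [-0.6 -0.3  0.3] M [-0.04 -0.03 -0.02]
 t 27.89 grasp [ 0.4005 -0.1893  0.2051] w 0.0302 F [ 0.2 -0.2 -0.4] M [-0.03  0.02 -0.03]
w8 7921 z [0.0876 0.0893 0.0907] ((556.8226318359375, 159.79315185546875), (110.10734558105469, 54.073875427246094), 12.09355354309082)
tilt [-0.06 -0.07]
w9 table -0.0005093996061737438 lid 0.10738821931926751
bar 4474 [324. 155.] z 0.1445 [ 461.2 -194.9] [101.   12.3] 87.1
lid 83901 [322. 100.] z 0.1074 [ 499.1 -197.2] [285. 148.] 87.3
```

View pics/w8.png

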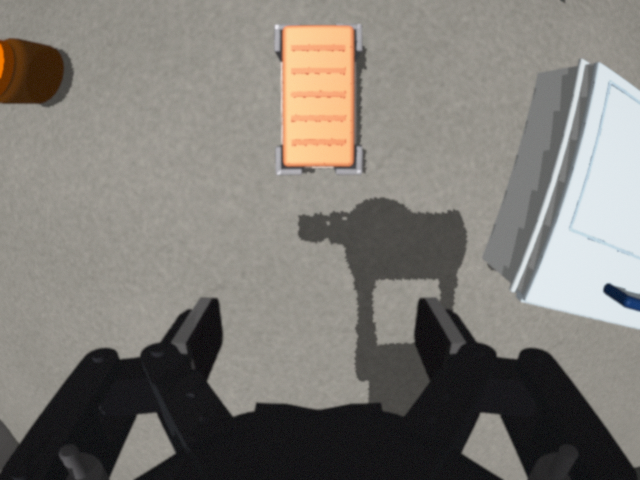

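View pics/w9.png

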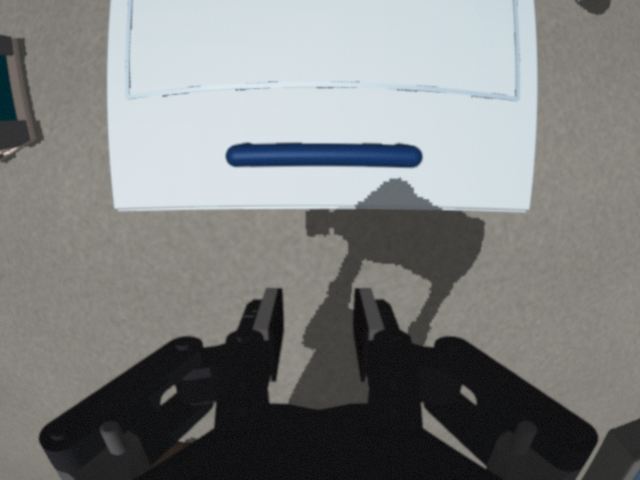

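The stack is good: peach top z 0.089, centre (556.8,159.8), yaw 12.1°, level. w9 shows the bar at (324,155), which is (0.461,-0.195) in the world. Now grip the handle with the jaws across the bar, and turn the tool with the lid about the hinge.

```bash
cat >> h.py <<'E'
BY=np.radians(-2.8);B0=np.array([.4608,-.195,.1400])
bx=np.array([np.cos(BY),np.sin(BY),0]);hinge=B0+.19*bx-[0,0,.04]
def lidpose(a,dz=0.):
    Rb=R.from_euler('z',BY);Q=Rb*R.from_euler('y',a)*Rb.inv()
    Rt=Q*R.from_rotvec(down(BY+np.pi/2))
    g=hinge+Q.apply(B0-hinge+np.array([0,0,dz]))
    return g-G*Rt.apply([0,0,1]),Rt.as_rotvec()
E
python3 - <<'E'
from rig import robot
from h import *
print(robot.inverse_kinematics(*lidpose(0)),robot.inverse_kinematics(*lidpose(.17)))
robot.move_gripper(.055)
p,r=lidpose(0)
robot.move_pose(p+[0,0,.08],r);st('above')
print(robot.line_to(p,max_speed=.08,max_force=8));st('down')
robot.move_gripper(0.0,90);robot.sleep(.2);st('grip')
E
```

```text
[-4.87372638e-01  2.10377216e-01  2.00792821e+00 -4.44089210e-16
  9.23287223e-01 -4.38503419e-01] [-0.4413522   0.27315872  1.86138872 -0.07048021  1.16524137 -0.3595325 ]
above t 29.62 grasp [ 0.4606 -0.195   0.2198] w 0.0551 F [-0.5  0.4 -0.1] M [-0.01  0.04  0.01]
False
down t 30.77 grasp [ 0.4613 -0.1953  0.1406] w 0.0549 F [1.  0.  0.2] M [ 0.01  0.02 -0.03]
grip t 31.46 grasp [ 0.4614 -0.1952  0.1406] w 0.0093 F [1.4 0.5 4. ] M [ 0.2  -0.15 -0.03]
```

```bash
python3 - <<'E'
from rig import robot,viewer
from h import *
wshot('w10')
p,d=viewer.grab_frame('side');cv2.imwrite('pics/s10.png',cv2.resize(p[150:300,350:550,::-1],None,fx=4,fy=4,interpolation=cv2.INTER_CUBIC));st()
E
```

```text
t 31.56 grasp [ 0.4614 -0.1952  0.1406] w 0.009 F [-0.3  0.7  5.1] M [ 0.16 -0.14  0.01]
```

View pics/w10.png

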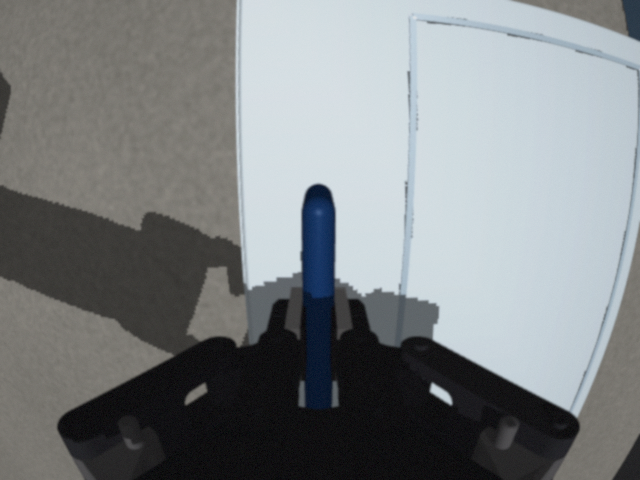

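View pics/s10.png

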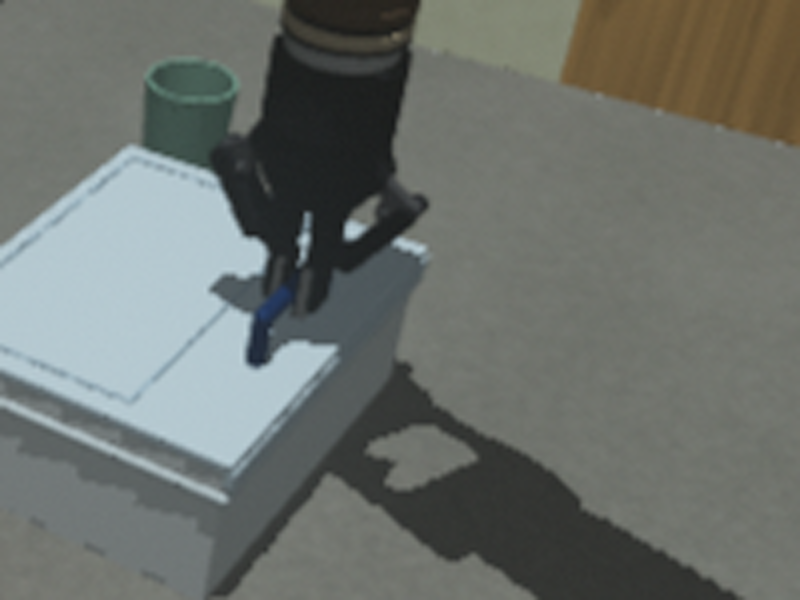

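The bar (columns 303–335) runs centrally between the pads. Now pull along the arc, in small steps.

```bash
python3 - <<'E'
from rig import robot
from h import *
for a in (.008,.016,.024,.032,.045,.06):
    p,r=lidpose(a);robot.line_to(p,r,max_speed=.02);st(a)
robot.sleep(.3);wshot('w11');st()
E
cat > ang.py <<'E'
import sys
from rig import viewer
from h import *
n=sys.argv[1]
c=viewer.get_calibration('wrist');f=np.load(f'pics/{n}.npz');im=cv2.imread(f'pics/{n}.png');d=f['d']
P=cloud(c,d,True,f['T']);hsv=cv2.cvtColor(im,cv2.COLOR_BGR2HSV)
m=(hsv[...,1]<45)&(hsv[...,2]>120)&(d>0)&(P[...,2]>.09)&(P[...,2]<.17)
m=cv2.erode(m.astype(np.uint8),np.ones((7,7)))>0
q=P[m];u=(q-hinge)@bx;A=np.c_[u,np.ones(len(u))]
for _ in range(3):
    k=np.linalg.lstsq(A,q[:,2],rcond=None)[0];e=abs(q[:,2]-A@k);A=A[e<.004];q=q[e<.004]
print(len(q),'u',A[:,0].min().round(3),A[:,0].max().round(3),'angle',-np.arctan(k[0]).round(4),'z@hinge',k[1].round(4))
E
python3 ang.py w10; python3 ang.py w11
```

```text
0.008 t 31.82 grasp [ 0.4615 -0.1951  0.141 ] w 0.0091 F [ 3.2 -1.2 -2.3] M [-0.1  -0.66  0.01]
0.016 t 32.08 grasp [ 0.4616 -0.1952  0.142 ] w 0.0087 F [ 5.5 -1.3 -5.9] M [-0.25 -0.91  0.01]
0.024 t 32.33 grasp [ 0.4618 -0.1952  0.1426] w 0.0093 F [  6.2  -3.4 -10.7] M [-0.5  -1.16 -0.02]
0.032 t 32.59 grasp [ 0.4623 -0.1953  0.1449] w 0.0092 F [ 5.4 -1.7 -5.8] M [-0.21 -0.72  0.05]
0.045 t 32.92 grasp [ 0.4632 -0.1954  0.1483] w 0.0091 F [ 4.6 -1.5 -2.2] M [-0.19 -0.68 -0.02]
0.06 t 33.27 grasp [ 0.464  -0.1954  0.1515] w 0.0092 F [ 5.4 -1.2 -3.3] M [-0.27 -0.75  0.01]
 t 33.62 grasp [ 0.464  -0.1954  0.1514] w 0.009 F [ 4.9 -1.7 -3.3] M [-0.29 -0.74  0.01]
100143 u -0.223 -0.001 angle 0.0007 z@hinge 0.1072
99330 u -0.223 -0.001 angle 0.0579 z@hinge 0.1072
```

View pics/w11.png

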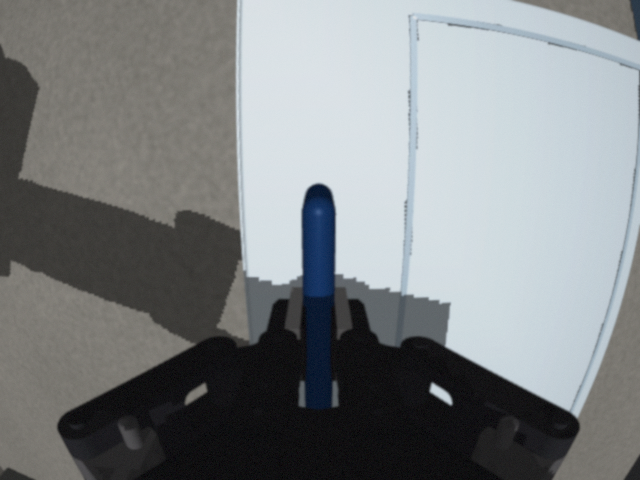

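The seal broke at about 11 N. The lid is now at 0.058 rad and still firmly held. Continuing to 0.158.

```bash
python3 - <<'E'
from rig import robot
from h import *
for a in (.08,.1,.12,.14,.158):
    p,r=lidpose(a);robot.line_to(p,r,max_speed=.03)
robot.sleep(.4);wshot('w12');s=st();print(abs(s['joint_vel']).max())
E
python3 ang.py w12
```

```text
t 35.73 grasp [ 0.4697 -0.1957  0.1692] w 0.0092 F [ 5.8 -2.  -2.7] M [-0.3  -0.91  0.04]
0.0022924855091663423
95224 u -0.22 0.0 angle 0.1537 z@hinge 0.1075
```

```bash
python3 - <<'E'
from rig import robot,viewer
from h import *
for n in ('scene','side'):
    p,d=viewer.grab_frame(n);cv2.imwrite(f'pics/{n}9.png',p[:,:,::-1]);np.save(f'pics/{n}9.npy',d)
st()
E
sed 's/{n}0/{n}9/g' a.py > a9.py; python3 a9.py | egrep 'scene|side|jar|tray|tumb|peach'
```

```text
t 35.83 grasp [ 0.4698 -0.1957  0.1692] w 0.009 F [ 5.8 -2.5 -3.7] M [-0.32 -0.96  0.04]
scene table z -0.0009627206625304474
peach none
jar 144 [0.556 0.481 0.098] zmax 0.105 [556. 484.] [51. 62.] 32.3
tray 1629 [0.805 0.012 0.023] zmax 0.034 [805.  15.] [102. 242.] 5.4
tumb 4 [ 0.634 -0.456  0.093] zmax 0.095 [ 634. -456.] [8. 1.] 20.6
side table z 0.0017667281542401714
peach none
jar 1393 [0.55  0.497 0.101] zmax 0.105 [553. 494.] [61. 61.] 48.3
tray 2170 [0.803 0.029 0.025] zmax 0.034 [805.  23.] [103. 239.] 5.5
tumb 32 [ 0.661 -0.446  0.099] zmax 0.103 [ 668. -453.] [21. 60.] 61.2
```

View pics/side9.png

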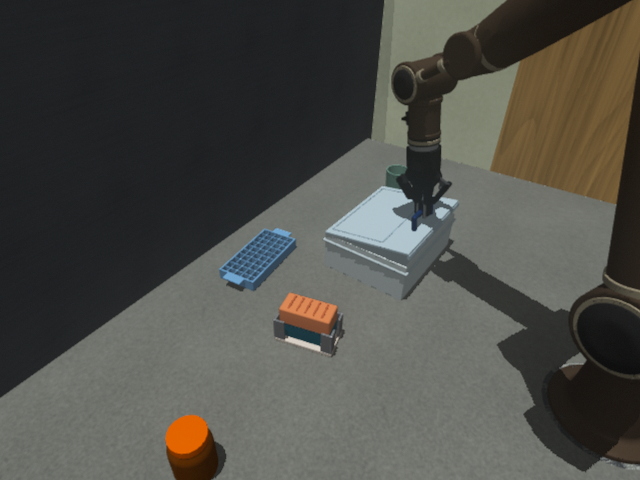

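View pics/scene9.png

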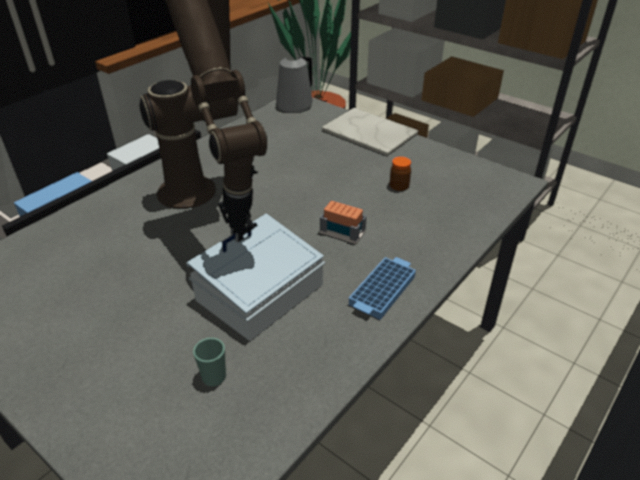

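The stack stands in the caddy (side view, around (309,320)) and the lid is held slightly open. Jar (400,173), tray (383,287) and tumbler (210,360) are in the same pixels as at the start. Handing in.

```bash
python3 -c "
from rig import robot
robot.close_job()"
```

```text
the job is handed in; nothing more can be done
```

The job is done and handed in at about 36 s. The teal pack is in the caddy with the peach pack on top, and the lid is held open by its handle at about 35 mm.

- **Stack:** Teal seated flat, with its top at z 49 mm, centred within about 1 mm and 12.4° against the caddy's 12.1°. Peach is flat on top, with its top at z 89 mm, under 1 mm off centre, 12.1° and tilted less than 0.1°. Both were carried level, within 0.6° when I checked them in the gripper.
- **Lid:** The seal broke at about 11 N of pull with no jump. The lid was still when I checked it. The camera measured 0.154 rad (34.4 mm gap) and the gripper's height gave about 0.157 rad (35 mm), so the two agree to within 1 mm.
- **Grip:** The gripper read 9 mm on the 12 mm bar. The pictures showed the bar centred between the pads, and it did not slip.
- **Other objects:** The jar and tray measured within 3 mm of where they began. The tumbler looks unmoved by eye. Its numbers disagreed by up to about 4 cm between the start and end, but they come from only a few rim pixels, so I set them aside.

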